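# Clamp the motor housing with the tailstock and scrape its seam

### The job

Slide the tailstock along the bed so that it pushes the motor housing fully home and clamps it against the fixed headstock. Then take the scraper from its stand and slowly and lightly draw its tip along the whole dark seam on top of the clamped housing, from the tailstock end to the headstock end, and stand the scraper back in its stand. Leave the housing clamped, and do not disturb the glass jar beyond the stand or the brush beside the bed.

Things in the scene. Friction and masses are not known exactly. Their poses are not given: they have to be found in the camera images.
- fixture: Fixed dark steel bed, 150 (x) by 400 (y) by 20 mm high, origin under its centre on the table, z up. Its y axis is the slide direction, from tailstock to headstock. The headstock is the fixed grey block at the +y end, 110 mm wide, y = +150 to +190 mm, top 105 mm above the table. Two ribs 10 mm high guide the housing's foot.
- tailstock (a joint): Tailstock carriage that slides stiffly (about 4 N) on the bed and stays where left: grey block 74 mm wide, 60 mm deep along the slide, with a round black pad (72 mm) facing the housing, 55 mm ahead of the carriage centre. Value in m: carriage centre at bed y = -115 mm + value; at about 0.100 it clamps the housing home. Push its back; no grasp needed.
- tailstock_back (a point): Centre of the block's flat vertical back face (away from the housing), 100 mm above the table, 30 mm behind the carriage centre. The face is 74 mm wide and spans 44 to 130 mm above the table; below 44 mm the saddle (104 x 80 mm) sticks out 10 mm farther back.
- housing: Loose cast aluminium motor housing, about 0.75 kg, on the bed (20 mm above the table) between the ribs: open barrel 100 mm in diameter, 110 mm long along its y (towards the headstock), axis 64 mm above its origin; foot 130 x 90 x 14 mm, origin under its centre. A flat strip 24 mm wide on top carries the seam. Fully home, its centre is at bed y = +95 mm.
- housing_end (a point): Centre of the housing's barrel end that meets the headstock (+y end, on the barrel axis).
- headstock_face (a point): Point on the headstock's face in line with the housing's barrel axis, at bed y = +150 mm, 84 mm above the table; axes as the bed's.
- seam_start (a point): Tailstock end of the dark straight seam line, on the land on top of the housing, 117 mm above the housing's origin (137 mm above the table), at housing y = -45 mm. Moves with the housing.
- seam_end (a point): Headstock end of the seam, 90 mm from seam_start, at housing y = +45 mm, same height.
- stand: Fixed scraper stand: wooden base 100 x 100 mm, two side cheeks, and a 90 x 90 mm steel plate on top whose upper face is 85 mm above the table, with a 31 mm hole in the middle. Origin under its centre, z up.
- scraper: Loose hand scraper, 0.16 kg, upright in the stand: collar 46 mm in diameter, 6 mm thick, resting on the plate; round wooden handle 28 mm in diameter from 6 to 70 mm above the origin (grip at about 40 mm); 12 mm shank ending in a point 60 mm below. Origin at the centre of the collar's underside, z up along the handle.
- scraper_tip (a point): The scraper's point, on its axis, 60 mm below the scraper's origin.
- jar: Bystander: glass jar, 64 mm diameter, 85 mm high, beyond the stand. Origin at its underside's centre.
- brush: Bystander: brush lying to the right of the fixture. Origin at its underside's centre.
Mind the look-alikes: they are no part of the job. What is shaped like the scraper but blue or pink is not meant.

How it is judged:
On the way, in this order (a step that is already met when the one before it is completed fails the run):
1. the tailstock has been slid up and clamps the housing against the headstock, both gaps under 3 mm (distance between housing_end and headstock_face below 0.006 m and y of housing_end in the frame of headstock_face above -0.003 m and value of joint tailstock above 0.097 m), for 0.2 s.
2. the scraper's tip is on the seam's start (within 8 mm across, 7 mm along, 4 mm in height), the housing still clamped (all of step 1 and x of scraper_tip in the frame of housing between -0.008 and 0.008 m and y of scraper_tip in the frame of housing between -0.052 and -0.038 m and z of scraper_tip in the frame of housing between 0.113 and 0.121 m).
3. the scraper's tip is on the seam's first quarter (within 8 mm across, 7 mm along, 4 mm in height), the housing still clamped (all of step 1 and x of scraper_tip in the frame of housing between -0.008 and 0.008 m and y of scraper_tip in the frame of housing between -0.0295 and -0.0155 m and z of scraper_tip in the frame of housing between 0.113 and 0.121 m).
4. the scraper's tip is on the seam's middle (within 8 mm across, 7 mm along, 4 mm in height), the housing still clamped (all of step 1 and x of scraper_tip in the frame of housing between -0.008 and 0.008 m and y of scraper_tip in the frame of housing between -0.007 and 0.007 m and z of scraper_tip in the frame of housing between 0.113 and 0.121 m).
5. the scraper's tip is on the seam's third quarter (within 8 mm across, 7 mm along, 4 mm in height), the housing still clamped (all of step 1 and x of scraper_tip in the frame of housing between -0.008 and 0.008 m and y of scraper_tip in the frame of housing between 0.0155 and 0.0295 m and z of scraper_tip in the frame of housing between 0.113 and 0.121 m).
6. the scraper's tip is on the seam's end (within 8 mm across, 7 mm along, 4 mm in height), the housing still clamped (all of step 1 and x of scraper_tip in the frame of housing between -0.008 and 0.008 m and y of scraper_tip in the frame of housing between 0.038 and 0.052 m and z of scraper_tip in the frame of housing between 0.113 and 0.121 m).
At the end, for the whole second after the job is handed in: The housing's end is within 3 mm of the headstock's face and the tailstock at 0.097 or more (clamping it); the scraper stands upright (within 0.1 rad) in the stand's hole, its collar resting on the plate, at rest (all of step 1 and horizontal distance between scraper and stand below 0.013 m and z of scraper in the frame of stand between 0.081 and 0.089 m and angle between scraper's own z axis and vertical below 0.1 rad and linear speed of each of scraper, housing below 0.02 m/s); the robot touches nothing.
It fails at once if the scraper is drawn along the seam faster than 0.15 m/s (x of scraper_tip in the frame of housing between -0.01 and 0.01 m and y of scraper_tip in the frame of housing between -0.035 and 0.035 m and z of scraper_tip in the frame of housing below 0.122 m and linear speed of scraper above 0.15 m/s).
It fails at once if the scraper is pressed on the housing with more than 40 N (contact force between scraper and housing above 40 N).
It fails at once if the jar or the brush is moved by more than 30 mm (distance of any of jar, brush from where it was at the start of the episode above 0.03 m).
It also fails if it takes over 61 s, if anything falls off the work surface, if the arm or the gripper's body presses on something with over 40 N, if the wrist force passes 120 N, or if a joint passes its speed limit or range.

### The arm

A 6-joint arm with a two-finger parallel gripper is mounted at the origin on the work surface. World frame = base frame: x ahead of the robot, y to its left, z up, the work surface at z = 0. Lengths are in m, angles in rad, forces in N, time in s.
With the tool pointing down it reaches from about 0.275 to 0.725 m from the base axis. Payload 5.6 kg.
Tool frame: the origin (TCP) lies between the finger pads; the fingertips stand 22 mm ahead of it and the grasp point (between the pads) lies 3 mm ahead of it; z points along the fingers, y is the line along which they close (so a half turn about z gives the same grasp; the last joint's range is limited). The gripper opens to 85 mm and grips with 20 to 120 N. Pads are 22 mm wide; open, the fingers measure 114 mm over their backs; the gripper's body (76 mm by 85 mm) begins 54 mm behind the grasp point. The pads swing forward as they close: fully open they stand 13 mm farther back than shut.
Start: joints at [-0.965, 0.255, 0.108, 0, -1.424, -0.285], TCP at [0.173, -0.522, 0.23] pointing down, gripper open.
Joint ranges: [-2.95, 2.95], [-1.21, 1.97], [-1.09, 1.5], [-2.87, 1.71], [-2.94, -0.07], [-3.05, 3.05]. Speed limits (rad/s): [2.57, 2.57, 3.14, 3.14, 3.14, 3.14].

### API

Orientations are given as a rotation vector (axis times angle).
In Python, from station import manip, grab_frame, find_in, outline_of, tip_of gives the robot as it stands.
- The arm moves only by the tool move_arm, never from a script. Its argument "deltas" is text: rows parted by semicolons, each of 7 numbers parted by spaces: the shift along the tool's x, y, z in cm, then the turn, a rotation vector about the tool's x, y, z in rad, then the opening, from 0 (shut) to 1 (fully open). A call has 1 to 10 rows; each row is the pose to reach, as a shift and turn from the pose commanded when the call began, along the tool's axes at that moment; what a row does not reach only later rows make up. A row lasts 1/12 s, in which the tool goes at most 41.7 mm and 7.16 degrees, less where a joint would pass 70% of its speed; a pose out of reach is approached as far as the arm can. A call with a gripper value outside its range is refused whole. The fingers move at their own pace and stop on an object; "squeeze" is the grip in N (left out, the last holds). Time passes only in rows, so rows that repeat a pose let the fingers close. It gives the time, the measured TCP pose, the force, the opening and the grip force at its end, in the units of the state.
- manip.sense(): the state, without advancing time (a new reading comes with each control period).
- grab_frame(name): name is "scene" or "top"; returns a dict with "pixels" (420x560x3 uint8, red, green, blue), "fovy" (degrees; the focal length in pixels is half the picture's height over the tangent of half this angle, whatever the lens; pixels are square), "cx", "cy" (the principal point, pixels), "R" (3x3) and "t" (3): a world point X has camera coordinates R X + t. Camera axes: x right, y down, z forward; pixel columns grow to the right and rows downward; lengths in m; the calibration is good to about 2 mm. A picture is of the moment at which its call begins. There is no depth.
- manip.job_done(): hands the job in; it is judged then, once.
Trained networks look in the newest picture that a camera, given by its name, has taken for a name from the list of things; names that differ only in an ending like _2 or _b are one class to them, and where a whole thing is asked for, a point or a joint stands for the part that bears it (a point fixed in the world has none). Each returns a list of dicts, best first, with "conf" (0 to 1); they miss things now and then, are a little off and sometimes report something else, mostly with a low value. They report only what shows in the picture. A call takes as long as a camera call. They do not tell look-alikes from the thing itself.
- find_in(camera, query): "centre" ([x, y, z] in m, in the coordinates of the camera as it stood for that picture, good to about 4 mm: the middle of the surface that is visible of it).
- outline_of(camera, query): "region" (420x560 bool, what is visible of it).
- tip_of(camera, query): "centre" ([x, y, z] in m, in the coordinates of the camera as it stood for that picture, good to about 4 mm: a listed point, or the origin of a listed thing).
The state is a dict: "time": time; "joint_positions": joint angles; "qvel": joint speeds; "joint_torque": joint torques, N m; "tcp_pos": TCP position; "ee_rot": TCP orientation; "ft_force": force on the tool from outside, world axes, zero at the start; "torque": the same for the moment, N m; "gripper_width": opening from 0.0 (shut) to 1.0 (fully open); "grasp_force": force on a finger pad.
Only numpy, scipy, OpenCV 4.12 (cv2) and the standard library are available. Lean on these libraries where they do the work, as an engineer would, in place of code of your own. Each camera call takes 0.05 s, during which the arm holds its last target. There are 200 camera calls.

## Working session

There is one attempt and no reset: what is moved stays moved. The work goes in short steps, Python scripts to look and compute and a tool call to move; the robot and the scene stay as the last step left them, time stands still between calls to the robot, and variables do not carry over. Pictures are saved under pics/ and viewed, at most 10 in all, crops included, and the job is handed in when it is done.

Besides the shell and the picture viewer there is one more tool, called by a JSON object that holds its "name" and its "arguments", one argument or row to a line. move_arm: Moves the arm, as the interface text tells. Its arguments: {"type":"object","properties":{"deltas":{"type":"string"},"squeeze":{"type":"number"}},"required":["deltas"]}

```bash
mkdir -p pics
cat > h.py <<'E'
import numpy as np, cv2
from scipy.spatial.transform import Rotation as Ro
from station import manip, grab_frame, find_in, outline_of, tip_of
def K(f):
    F=f["pixels"].shape[0]/2/np.tan(np.radians(f["fovy"])/2); return F
def w(f,c): return np.array(f["R"]).T@(np.array(c)-np.array(f["t"]))
def proj(f,X):
    c=np.array(f["R"])@np.array(X)+np.array(f["t"]); return np.array([f["cx"],f["cy"]])+K(f)*c[:2]/c[2]
def plane(f,u,v,z):
    d=np.array(f["R"]).T@np.array([(u-f["cx"])/K(f),(v-f["cy"])/K(f),1]); o=-np.array(f["R"]).T@np.array(f["t"])
    return o+d*(z-o[2])/d[2]
def save(f,n,crop=None,s=1):
    p=f["pixels"][:,:,::-1]
    if crop: p=p[crop[1]:crop[3],crop[0]:crop[2]]
    cv2.imwrite("pics/"+n,cv2.resize(p,None,fx=s,fy=s,interpolation=cv2.INTER_CUBIC))
E
python3 - <<'E'
from h import *
for cam in ["scene","top"]:
    f=grab_frame(cam); save(f,cam+"0.png"); print(cam,f["fovy"],(-np.array(f["R"]).T@f["t"]).round(3))
    for q in ["fixture","tailstock_back","housing","housing_end","headstock_face","seam_start","seam_end","stand","scraper","scraper_tip","jar","brush"]:
        for r in tip_of(cam,q)[:4]:
            X=w(f,r["centre"]); print(q,round(r["conf"],2),X.round(3),proj(f,X).round())
s=manip.sense(); print(s)
E
```

```text
scene 53.842455309123544 [1.112 0.803 1.262]
fixture 0.8 [ 0.547 -0.018  0.001] [259. 218.]
tailstock_back 0.56 [ 0.562 -0.156  0.101] [234. 181.]
housing 0.87 [0.537 0.053 0.021] [272. 225.]
housing_end 0.66 [0.533 0.111 0.082] [283. 224.]
housing_end 0.2 [ 0.549 -0.015 -0.001] [259. 219.]
headstock_face 0.75 [0.681 0.301 0.002] [283. 296.]
seam_start 0.77 [0.543 0.012 0.133] [264. 200.]
seam_end 0.91 [0.535 0.102 0.14 ] [281. 213.]
seam_end 0.52 [0.545 0.011 0.133] [263. 200.]
stand 0.66 [ 0.487  0.293 -0.001] [324. 265.]
stand 0.28 [0.533 0.137 0.088] [288. 228.]
scraper 0.71 [0.486 0.293 0.086] [327. 251.]
scraper 0.71 [ 0.33  -0.098  0.025] [290. 177.]
scraper 0.7 [0.532 0.135 0.086] [287. 228.]
scraper 0.69 [0.335 0.623 0.021] [427. 305.]
scraper_tip 0.81 [0.377 0.669 0.03 ] [431. 322.]
scraper_tip 0.47 [ 0.313 -0.044  0.031] [301. 182.]
jar 0.92 [0.68  0.303 0.004] [284. 296.]
brush 0.54 [ 0.654 -0.492  0.002] [175. 162.]
top 49.23762271950381 [0.262 0.078 1.506]
fixture 0.84 [ 0.548 -0.013 -0.004] [299. 217.]
fixture 0.15 [ 0.561 -0.152  0.1  ] [346. 207.]
tailstock_back 0.84
[... 820 characters left out ...]
61. 216.]
{'time': 1.3, 'joint_positions': array([-9.65394775e-01,  2.55092950e-01,  1.08201685e-01, -1.43852925e-05,
       -1.42391597e+00, -2.84617862e-01]), 'qvel': array([ 0.00132462,  0.00025763, -0.00056516,  0.00121615,  0.00096029,
        0.00017034]), 'joint_torque': array([ 2.03804273e-03, -3.86404252e+01,  2.38071907e+01,  5.36814183e+00,
       -6.02149430e-04, -2.35087862e-05]), 'tcp_pos': array([ 0.17345222, -0.52191888,  0.22998534]), 'ee_rot': array([-5.01723597e-01,  3.10126210e+00,  2.50858377e-05]), 'ft_force': array([-0.52089343,  0.16028414, -0.01498477]), 'torque': array([-0.00405337, -0.01245554, -0.00573256]), 'grasp_force': 0.0, 'gripper_width': 0.9990179959938543}
```

View pictures.

View pics/top0.png

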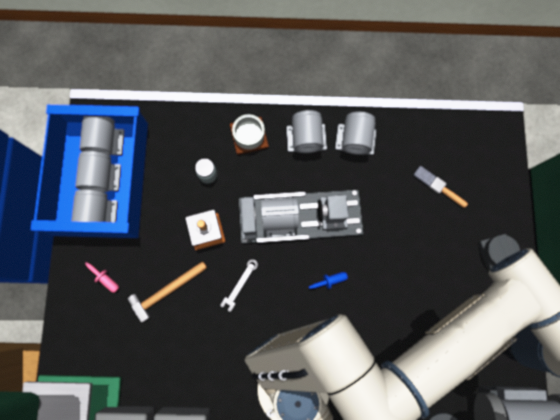

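View pics/scene0.png

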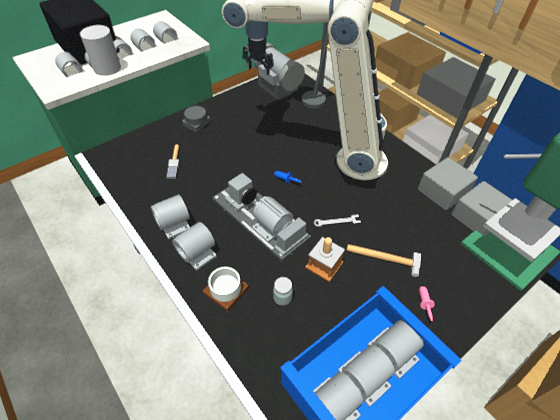

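Run:
```python
from h import *
f=grab_frame("scene"); save(f,"crop.png",(280,200,380,300),5)
f=grab_frame("top")
# bed axis direction from points
import numpy as np
A=np.array([.561,-.153]);B=np.array([.534,.135]);d=B-A;print(np.arctan2(-d[0],d[1]))
A=np.array([.543,.0125]);B=np.array([.540,.1015])
for q in ["tailstock_back","tailstock","housing","housing_end"]:
  for c in ["top","scene"]:
    g=f if c=="top" else grab_frame(c)
    for r in find_in(c,q)[:1]: print(q,c,r["conf"],w(g,r["centre"]).round(4))
m=outline_of("top","fixture")[0]["region"]
ys,xs=np.where(m); P=np.array([plane(f,x,y,.02)[:2] for x,y in zip(xs,ys)],dtype=np.float32)
print(cv2.minAreaRect(P))
```

```text
0.09347678115858954
tailstock_back top 0.82 [ 0.5425 -0.1096  0.1192]
tailstock_back scene 0.87 [ 0.5776 -0.0942  0.0999]
tailstock top 0.92 [ 0.5383 -0.1087  0.1202]
tailstock scene 0.56 [ 0.5761 -0.0906  0.0955]
housing top 0.72 [0.5225 0.0539 0.1247]
housing scene 0.97 [0.5671 0.0708 0.1083]
housing_end top 0.66 [0.519  0.0592 0.1245]
housing_end scene 0.59 [0.5655 0.0719 0.1074]
((0.5447052121162415, -0.012726962566375732), (0.1585884541273117, 0.4027358591556549), 5.403162956237793)
```

Scene: bed at about (262,215), tailstock at (240,190), and headstock at (290,235). There are three scraper shapes:
- **Orange/wooden:** upright in the stand, scene (327,247), top (203,226). This matches "upright in the stand, wooden handle".
- **Blue:** lying at scene (288,177), a look-alike.
- **Pink:** lying at scene (427,303), a look-alike.

I'll confirm the wooden one in the crop before grasping. The bed yaw of about 0.0935 rad agrees between the outline and the points.

View pics/crop.png

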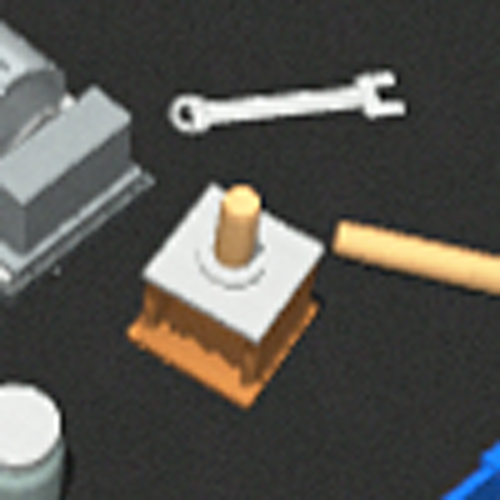

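{"name": "move_arm", "arguments": {
  "deltas": "-47.0 16.9 0 0 0 0.228 0; -47.0 16.9 0 0 0 0.228 0; -47.0 16.9 0 0 0 0.228 0; -47.0 16.9 0 0 0 0.228 0; -47.0 16.9 0 0 0 0.228 0; -47.0 16.9 0 0 0 0.228 0; -47.0 16.9 0 0 0 0.228 0; -47.0 16.9 0 0 0 0.228 0; -47.0 16.9 0 0 0 0.228 0; -47.0 16.9 0 0 0 0.228 0",
  "squeeze": 60
}}

```text
time: 2.88
tcp_pos: [0.4967, -0.2675, 0.2303]
ee_rot: [-0.146, 3.138, -0.0]
ft_force: [0.1, -0.7, 0.3]
gripper_width: -0.002
grasp_force: 0.0
```

The crop confirms it: a wooden-handled scraper upright, collar on the steel plate of the stand.

{"name": "move_arm", "arguments": {
  "deltas": "-6 3.5 0 0 0 0 0; -6 3.5 0 0 0 0 0; -6 3.5 0 0 0 0 0; -6 3.5 3 0 0 0 0; -6 3.5 6 0 0 0 0; -6 3.5 9 0 0 0 0; -6 3.5 12 0 0 0 0; -6 3.5 13 0 0 0 0; -6 3.5 13 0 0 0 0; -6 3.5 13 0 0 0 0"
}}

```text
time: 3.72
tcp_pos: [0.5522, -0.2292, 0.101]
ee_rot: [-0.146, 3.138, -0.002]
ft_force: [-0.2, -0.3, 1.5]
gripper_width: -0.003
grasp_force: 0.0
```

{"name": "move_arm", "arguments": {
  "deltas": "-1.4 1 0 0 0 0 0; -1.4 2.5 0 0 0 0 0; -1.4 4 0 0 0 0 0; -1.4 5 0 0 0 0 0; -1.4 6 0 0 0 0 0; -1.4 7 0 0 0 0 0; -1.4 8 0 0 0 0 0; -1.4 9 0 0 0 0 0; -1.4 10 0 0 0 0 0; -1.4 11 0 0 0 0 0"
}}

```text
time: 4.55
tcp_pos: [0.5567, -0.1188, 0.1018]
ee_rot: [-0.146, 3.135, -0.005]
ft_force: [1.5, -5.4, 2.2]
gripper_width: 0.001
grasp_force: 2.9
```

{"name": "move_arm", "arguments": {
  "deltas": "0 0.6 0 0 0 0 0; 0 1.2 0 0 0 0 0; 0 1.8 0 0 0 0 0; 0 2.4 0 0 0 0 0; 0 2.8 0 0 0 0 0; 0 3.2 0 0 0 0 0; 0 3.5 0 0 0 0 0; 0 3.8 0 0 0 0 0; 0 4.0 0 0 0 0 0; 0 4.0 0 0 0 0 0"
}}

```text
time: 5.38
tcp_pos: [0.5528, -0.0793, 0.1014]
ee_rot: [-0.146, 3.136, -0.004]
ft_force: [1.2, -6.3, 3.0]
gripper_width: -0.001
grasp_force: 3.5
```

{"name": "move_arm", "arguments": {
  "deltas": "0 0.15 0 0 0 0 0; 0 0.3 0 0 0 0 0; 0 0.45 0 0 0 0 0; 0 0.6 0 0 0 0 0; 0 0.7 0 0 0 0 0; 0 0.7 0 0 0 0 0"
}}

```text
time: 5.88
tcp_pos: [0.5522, -0.0727, 0.1014]
ee_rot: [-0.146, 3.136, -0.005]
ft_force: [1.3, -8.2, 3.7]
gripper_width: 0.005
grasp_force: 4.1
```

{"name": "move_arm", "arguments": {
  "deltas": "0 0.1 0 0 0 0 0; 0 0.2 0 0 0 0 0; 0 0.3 0 0 0 0 0; 0 0.4 0 0 0 0 0; 0 0.4 0 0 0 0 0"
}}

```text
time: 6.3
tcp_pos: [0.552, -0.0715, 0.1015]
ee_rot: [-0.146, 3.136, -0.012]
ft_force: [4.0, -19.3, 0.3]
gripper_width: -0.002
grasp_force: 9.6
```

{"name": "move_arm", "arguments": {
  "deltas": "0 0.1 0 0 0 0 0; 0 0.2 0 0 0 0 0; 0 0.3 0 0 0 0 0; 0 0.3 0 0 0 0 0"
}}

```text
time: 6.63
tcp_pos: [0.552, -0.0714, 0.1016]
ee_rot: [-0.146, 3.137, -0.019]
ft_force: [6.2, -29.7, -2.7]
gripper_width: -0.001
grasp_force: 15.1
```

Hard stop at 30 N, so it's clamped. Next I'll back off, rise and check.

{"name": "move_arm", "arguments": {
  "deltas": "0 -1 0 0 0 0 0; 0 -3 0 0 0 0 0; 0 -5 0 0 0 0 0; 0 -5 -3 0 0 0 0; 0 -5 -7 0 0 0 0; 0 -5 -11 0 0 0 0; 0 -5 -14 0 0 0 0.6; 0 -5 -14 0 0 0 0.7; 0 -5 -14 0 0 0 0.7; 0 -5 -14 0 0 0 0.7"
}}

```text
time: 7.47
tcp_pos: [0.5548, -0.1131, 0.2393]
ee_rot: [0.146, -3.137, -0.002]
ft_force: [0.6, 0.4, -0.6]
gripper_width: 0.566
grasp_force: 0.0
```

Run:
```python
from h import *
for cam in ["scene","top"]:
    f=grab_frame(cam)
    for q in ["tailstock_back","housing","housing_end","headstock_face","seam_start","seam_end","stand","scraper"]:
        for r in tip_of(cam,q)[:2]:
            X=w(f,r["centre"]); print(cam,q,round(r["conf"],2),X.round(4),proj(f,X).round())
save(f,"top1.png",(180,160,380,260),4)
# stand plate centre by grey blob around stand in top
p=f["pixels"].astype(int); u,v=proj(f,[.4885,.292,.085]); print(u,v)
m=((p.min(2)>140)&(p.max(2)-p.min(2)<40)).astype(np.uint8)
m[:, :int(u)-25]=0;m[:,int(u)+25:]=0;m[:int(v)-25]=0;m[int(v)+25:]=0
c=max(cv2.findContours(m,cv2.RETR_EXTERNAL,2)[0],key=cv2.contourArea)
P=np.array([plane(f,a,b,.085)[:2] for a,b in c[:,0]],np.float32); print("plate",cv2.minAreaRect(P))
m=((p[:,:,0]-p[:,:,2]>60)&(p[:,:,0]>120)).astype(np.uint8)
m[:, :int(u)-14]=0;m[:,int(u)+14:]=0;m[:int(v)-14]=0;m[int(v)+10:]=0
ys,xs=np.where(m);print("handle px",xs.mean(),ys.mean(),len(xs),plane(f,xs.mean(),ys.mean(),.15).round(4), plane(f,xs.mean(),ys.mean(),.125).round(4))
print(manip.sense()["tcp_pos"],manip.sense()["ft_force"])
```

```text
scene tailstock_back 0.59 [ 0.5493 -0.0604  0.0999] [251. 195.]
scene tailstock_back 0.42 [0.5302 0.125  0.1367] [286. 217.]
scene housing 0.96 [0.5332 0.0812 0.0198] [278. 230.]
scene housing_end 0.81 [0.5313 0.1371 0.0798] [288. 229.]
scene headstock_face 0.76 [0.5325 0.1321 0.0867] [287. 227.]
scene seam_start 0.82 [0.5434 0.0342 0.1347] [268. 203.]
scene seam_end 0.9 [0.5307 0.1246 0.1364] [286. 217.]
scene seam_end 0.33 [4.853e-01 2.912e-01 2.000e-04] [324. 264.]
scene stand 0.87 [0.4866 0.2919 0.0023] [324. 264.]
scene scraper 0.64 [ 0.3317 -0.0971  0.0289] [290. 177.]
scene scraper 0.54 [0.4883 0.2899 0.0862] [326. 250.]
top housing 0.8 [0.534  0.079  0.0224] [272. 218.]
top headstock_face 0.97 [0.5317 0.1333 0.0903] [255. 215.]
top headstock_face 0.6 [ 0.6512 -0.4937  0.0036] [441. 190.]
top seam_start 0.61 [0.5397 0.0344 0.1339] [287. 210.]
top seam_end 0.7 [0.5373 0.1263 0.1374] [256. 210.]
top stand 0.62 [0.4897 0.2934 0.0013] [207. 231.]
top scraper 0.72 [0.342  0.6252 0.0228] [ 99. 273.]
top scraper 0.51 [0.4926 0.2915 0.0866] [204. 226.]
203.46233327961573 227.44888446343828
plate ((0.48952773213386536, 0.29372817277908325), (0.09407763928174973, 0.09409672766923904), 16.9348201751709)
handle px 201.65384615384616 223.0 52 [0.4915 0.2883 0.15  ] [0.4957 0.2922 0.125 ]
[ 0.55516981 -0.11388669  0.24001534] [-0.18180476  0.42852602  0.52198659]
```

View pics/top1.png

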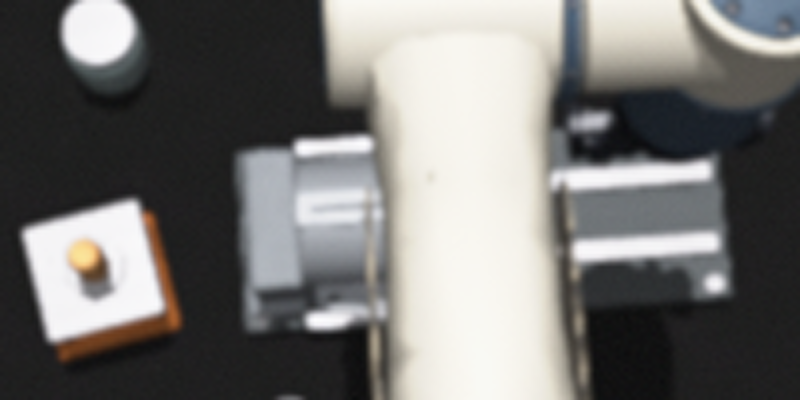

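The housing is flush with the headstock: seam end is at crop (300,207), and the headstock and barrel touch at crop x≈295. Seam points match the clamped prediction within 1–2 mm. On to the stand.

{"name": "move_arm", "arguments": {
  "deltas": "2.75 41 0 0 0 0 1; 2.75 41 0 0 0 0 1; 2.75 41 0 0 0 0 1; 2.75 41 0 0 0 0 1; 2.75 41 0 0 0 0 1; 2.75 41 0 0 0 0 1; 2.75 41 0 0 0 0 1; 2.75 41 0 0 0 0 1; 2.75 41 0 0 0 0 1; 2.75 41 0 0 0 0 1"
}}

```text
time: 9.2
tcp_pos: [0.4889, 0.2943, 0.2401]
ee_rot: [-0.147, 3.138, 0.001]
ft_force: [0.9, -0.9, -0.2]
gripper_width: 1.004
grasp_force: 0.0
```

{"name": "move_arm", "arguments": {
  "deltas": "0 0 0 0 0 0 1; 0 0 0 0 0 0 1"
}}

```text
time: 9.37
tcp_pos: [0.4892, 0.2936, 0.2394]
ee_rot: [0.151, -3.137, 0.001]
ft_force: [0.6, -0.6, -0.4]
gripper_width: 0.996
grasp_force: 0.0
```

{"name": "move_arm", "arguments": {
  "deltas": "0 -0.1 3 0 0 0 1; 0 -0.1 6 0 0 0 1; 0 -0.1 9 0 0 0 1; 0 -0.1 11 0 0 0 1; 0 -0.1 11 0 0 0 1; 0 -0.1 11 0 0 0 1; 0 -0.1 11 0 0 0 0.5; 0 -0.1 11 0 0 0 0.4; 0 -0.1 11 0 0 0 0.3; 0 -0.1 11 0 0 0 0.3",
  "squeeze": 50
}}

```text
time: 10.2
tcp_pos: [0.4904, 0.2912, 0.1312]
ee_rot: [-0.146, 3.137, 0.002]
ft_force: [0.8, 0.6, 0.6]
gripper_width: 0.461
grasp_force: 0.0
```

{"name": "move_arm", "arguments": {
  "deltas": "0 0 0 0 0 0 0.2; 0 0 0 0 0 0 0.2; 0 0 0 0 0 0 0.2; 0 0 0 0 0 0 0.2; 0 0 0 0 0 0 0.2; 0 0 0 0 0 0 0.2"
}}

```text
time: 10.7
tcp_pos: [0.4905, 0.2914, 0.131]
ee_rot: [-0.146, 3.136, 0.002]
ft_force: [-0.8, 2.3, 5.9]
gripper_width: 0.302
grasp_force: 49.1
```

{"name": "move_arm", "arguments": {
  "deltas": "0 0 -1 0 0 0 0.2; 0 0 -3 0 0 0 0.2; 0 0 -5 0 0 0 0.2; 0 0 -7.5 0 0 0 0.2; 0 0 -10 0 0 0 0.2; 0 0 -12.5 0 0 0 0.2; 0 0 -14 0 0 0 0.2; 0 0 -15 0 0 0 0.2; 0 0 -15 0 0 0 0.2; 0 0 -15 0 0 0 0.2"
}}

```text
time: 11.53
tcp_pos: [0.4895, 0.2908, 0.2791]
ee_rot: [0.146, -3.137, 0.001]
ft_force: [0.4, -0.8, -1.8]
gripper_width: 0.304
grasp_force: 49.4
```

Run:
```python
from h import *
s=manip.sense(); T=s["tcp_pos"];R=Ro.from_rotvec(s["ee_rot"]); print(T,s["ft_force"],s["gripper_width"],s["grasp_force"],R.as_matrix().round(3))
for cam in ["scene","top"]:
    f=grab_frame(cam)
    for q in ["scraper_tip","scraper","seam_start","seam_end","housing","stand"]:
        for r in tip_of(cam,q)[:2]:
            X=w(f,r["centre"]); print(cam,q,round(r["conf"],2),X.round(4),proj(f,X).round())
    if cam=="scene": save(f,"held.png",(230,130,380,280),4)
```

```text
[0.48952701 0.29076763 0.27914309] [ 0.4005786  -0.82955818 -1.81262016] 0.3040778599522394 49.350673006265424 [[-0.996 -0.093 -0.001]
 [-0.093  0.996 -0.   ]
 [ 0.001 -0.    -1.   ]]
scene scraper_tip 0.74 [0.3758 0.6691 0.0304] [431. 321.]
scene scraper_tip 0.66 [ 0.3137 -0.0455  0.0333] [301. 181.]
scene scraper 0.85 [0.3371 0.6285 0.021 ] [428. 307.]
scene scraper 0.57 [ 0.4884  0.2906 -0.0012] [324. 264.]
scene seam_start 0.59 [0.5458 0.0345 0.1361] [267. 203.]
scene seam_end 0.74 [0.5317 0.1292 0.135 ] [287. 218.]
scene seam_end 0.19 [ 0.5457 -0.0155 -0.0014] [260. 219.]
scene housing 0.57 [0.5357 0.0776 0.0168] [277. 230.]
scene housing 0.4 [0.4898 0.291  0.2356] [331. 224.]
scene stand 0.43 [ 0.6571 -0.4927  0.0031] [174. 162.]
top scraper_tip 0.7 [ 0.3127 -0.0459  0.0312] [309. 287.]
top scraper 0.74 [0.3408 0.6272 0.0248] [ 98. 274.]
top scraper 0.59 [0.4906 0.2881 0.2334] [197. 218.]
top seam_start 0.84 [0.5413 0.0349 0.1331] [286. 210.]
top seam_end 0.78 [0.5363 0.1238 0.1356] [257. 211.]
top housing 0.92 [0.5374 0.0759 0.0185] [273. 218.]
top stand 0.56 [ 0.4868  0.2927 -0.0014] [207. 232.]
```

View pics/held.png

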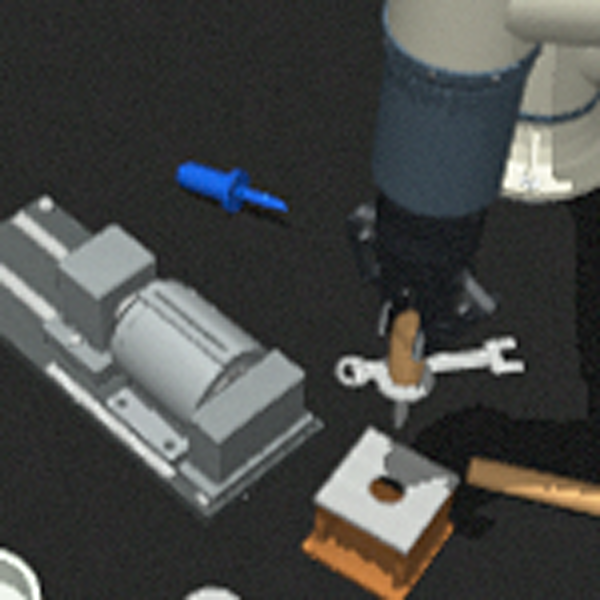

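Picture: the scraper is held upright with its tip at crop (402,427), i.e. full (330.5,236.7). The seam runs crop (165,290)–(232,350) and the housing is still clamped. Moving above the seam start.

{"name": "move_arm", "arguments": {
  "deltas": "-0.4 -3 0 0 0 0 0.2; -0.8 -6.5 0 0 0 0 0.2; -1.2 -10 0 0 0 0 0.2; -1.6 -13.5 0 0 0 0 0.2; -2 -17 0 0 0 0 0.2; -2.4 -20.5 0 0 0 0 0.2; -2.9 -24 0 0 0 0 0.2; -2.9 -26 0 0 0 0 0.2; -2.9 -26 0 0 0 0 0.2; -2.9 -26 1 0 0 0 0.2"
}}

```text
time: 13.07
tcp_pos: [0.544, 0.0335, 0.2717]
ee_rot: [-0.142, 3.134, 0.001]
ft_force: [0.4, 1.3, -0.9]
gripper_width: 0.304
grasp_force: 49.5
```

Run:
```python
from h import *
s=manip.sense(); T=s["tcp_pos"]; print(T,s["ft_force"])
f=grab_frame("scene"); save(f,"over.png",(240,170,310,240),8)
print("exp old tip",proj(f,[.4895,.2908,.173]))
for n,X in [("tip",T-[0,0,.106]),("start",[.5424,.035,.137]),("end",[.5339,.1249,.137])]:
    p=proj(f,X); print(n,p, (p-[240,170])*8)
d=np.array([.0424,.0])
```

```text
[0.54397238 0.0334952  0.27165571] [ 0.36392354  1.30624137 -0.88246741]
exp old tip [328.49384666 235.86292973]
tip [267.33973825 197.61173233] [218.71790599 220.89385865]
start [268.02316531 202.94007911] [224.18532246 263.52063292]
end [285.61755166 217.476543  ] [364.94041331 379.81234401]
```

View pics/over.png

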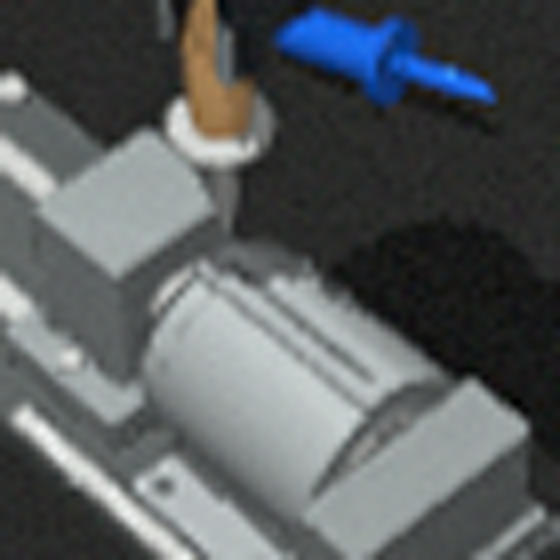

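Run:
```python
from h import *
f=grab_frame("scene"); x0,y0,s=255,182,14
p=cv2.resize(f["pixels"][y0:y0+42,x0:x0+42,::-1],None,fx=s,fy=s,interpolation=cv2.INTER_CUBIC)
T=manip.sense()["tcp_pos"]
for X,c in [(T-[0,0,.106],(0,0,255)),([.5424,.035,.137],(0,255,0)),([.5339,.1249,.137],(255,0,0))]:
    q=(proj(f,X)-[x0,y0]+.5)*s; print(q); cv2.circle(p,tuple(int(a) for a in q),3,c,-1)
cv2.imwrite("pics/z.png",p)
```

```text
[190.00294122 235.44550902]
[189.32431431 300.16110761]
[435.64572329 503.67160201]
```

View pics/z.png

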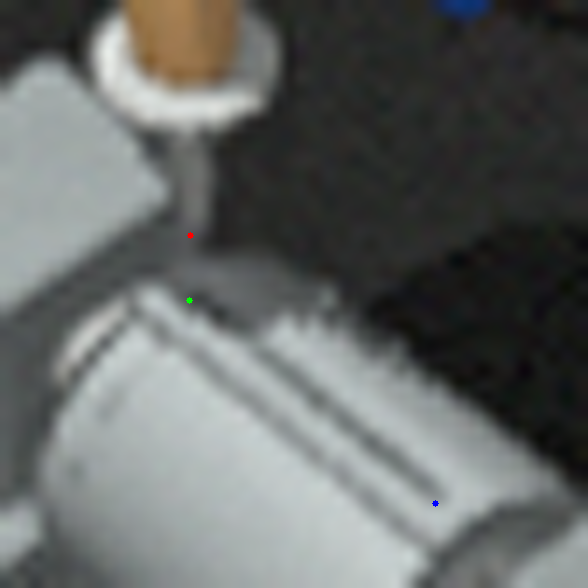

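The seam line runs crop (190,293)→(442,497), within about 2 mm of the prediction and slightly toward -x. The tip at (197,238) matches too. Descending.

{"name": "move_arm", "arguments": {
  "deltas": "0.25 0.1 0.5 0 0 0 0.2; 0.25 0.1 1 0 0 0 0.2; 0.25 0.1 1.5 0 0 0 0.2; 0.25 0.1 2 0 0 0 0.2; 0.25 0.1 2.3 0 0 0 0.2; 0.25 0.1 2.3 0 0 0 0.2; 0.25 0.1 2.3 0 0 0 0.2"
}}

```text
time: 13.75
tcp_pos: [0.5403, 0.0354, 0.2469]
ee_rot: [0.146, -3.138, 0.0]
ft_force: [1.0, -0.3, -1.2]
gripper_width: 0.302
grasp_force: 49.5
```

{"name": "move_arm", "arguments": {
  "deltas": "-0.1 0 0.1 0 0 0 0.2; -0.1 0 0.2 0 0 0 0.2; -0.1 0 0.3 0 0 0 0.2; -0.1 0 0.3 0 0 0 0.2"
}}

```text
time: 14.08
tcp_pos: [0.5412, 0.0354, 0.2438]
ee_rot: [0.145, -3.138, -0.0]
ft_force: [-0.1, 0.1, -1.3]
gripper_width: 0.302
grasp_force: 49.5
```

{"name": "move_arm", "arguments": {
  "deltas": "0 0 0.05 0 0 0 0.2; 0 0 0.1 0 0 0 0.2; 0 0 0.1 0 0 0 0.2"
}}

```text
time: 14.33
tcp_pos: [0.5412, 0.0354, 0.2429]
ee_rot: [0.146, -3.138, 0.0]
ft_force: [-0.9, -0.9, -0.6]
gripper_width: 0.303
grasp_force: 49.5
```

{"name": "move_arm", "arguments": {
  "deltas": "0 0 0.05 0 0 0 0.2; 0 0 0.1 0 0 0 0.2; 0 0 0.1 0 0 0 0.2"
}}

```text
time: 14.58
tcp_pos: [0.5413, 0.0355, 0.2419]
ee_rot: [0.146, -3.138, 0.0]
ft_force: [0.5, 0.1, -2.2]
gripper_width: 0.301
grasp_force: 49.5
```

{"name": "move_arm", "arguments": {
  "deltas": "0 0 0.05 0 0 0 0.2; 0 0 0.1 0 0 0 0.2; 0 0 0.1 0 0 0 0.2"
}}

```text
time: 14.83
tcp_pos: [0.5416, 0.0354, 0.2414]
ee_rot: [-0.146, 3.137, -0.0]
ft_force: [-0.2, 0.2, -0.2]
gripper_width: 0.302
grasp_force: 49.8
```

{"name": "move_arm", "arguments": {
  "deltas": "0 0 0.05 0 0 0 0.2; 0 0 0.1 0 0 0 0.2; 0 0 0.1 0 0 0 0.2"
}}

```text
time: 15.08
tcp_pos: [0.5419, 0.0354, 0.2411]
ee_rot: [-0.146, 3.136, -0.0]
ft_force: [-1.7, 0.4, 5.8]
gripper_width: 0.301
grasp_force: 50.3
```

{"name": "move_arm", "arguments": {
  "deltas": "0 0.2 -0.03 0 0 0 0.2; 0 0.5 -0.03 0 0 0 0.2; 0 0.8 -0.03 0 0 0 0.2; 0 1.1 -0.03 0 0 0 0.2; 0 1.4 -0.03 0 0 0 0.2; 0 1.7 -0.03 0 0 0 0.2; 0 2.0 -0.03 0 0 0 0.2; 0 2.3 -0.03 0 0 0 0.2; 0 2.5 -0.03 0 0 0 0.2; 0 2.5 -0.03 0 0 0 0.2"
}}

```text
time: 15.92
tcp_pos: [0.5394, 0.0601, 0.2412]
ee_rot: [-0.146, 3.137, -0.002]
ft_force: [-0.3, -2.4, 5.8]
gripper_width: 0.304
grasp_force: 50.0
```

{"name": "move_arm", "arguments": {
  "deltas": "0 0.3 0 0 0 0 0.2; 0 0.6 0 0 0 0 0.2; 0 0.9 0 0 0 0 0.2; 0 1.2 0 0 0 0 0.2; 0 1.5 0 0 0 0 0.2; 0 1.8 0 0 0 0 0.2; 0 2.1 0 0 0 0 0.2; 0 2.4 0 0 0 0 0.2; 0 2.6 0 0 0 0 0.2; 0 2.6 0 0 0 0 0.2"
}}

```text
time: 16.75
tcp_pos: [0.537, 0.086, 0.2411]
ee_rot: [-0.146, 3.137, -0.002]
ft_force: [0.5, -2.0, 5.8]
gripper_width: 0.304
grasp_force: 50.0
```

{"name": "move_arm", "arguments": {
  "deltas": "0 0.3 0 0 0 0 0.2; 0 0.6 0 0 0 0 0.2; 0 0.9 0 0 0 0 0.2; 0 1.2 0 0 0 0 0.2; 0 1.5 0 0 0 0 0.2; 0 1.8 0 0 0 0 0.2; 0 2.1 0 0 0 0 0.2; 0 2.4 0 0 0 0 0.2; 0 2.6 0 0 0 0 0.2; 0 2.6 0 0 0 0 0.2"
}}

```text
time: 17.58
tcp_pos: [0.5346, 0.1119, 0.2411]
ee_rot: [-0.146, 3.137, -0.002]
ft_force: [-0.4, -2.0, 6.3]
gripper_width: 0.305
grasp_force: 50.0
```

{"name": "move_arm", "arguments": {
  "deltas": "0 0.3 0 0 0 0 0.2; 0 0.6 0 0 0 0 0.2; 0 0.9 0 0 0 0 0.2; 0 1.2 0 0 0 0 0.2; 0 1.4 0 0 0 0 0.2; 0 1.4 0 0 0 0 0.2; 0 1.4 0 0 0 0 0.2"
}}

```text
time: 18.17
tcp_pos: [0.5332, 0.1258, 0.2411]
ee_rot: [-0.146, 3.137, -0.002]
ft_force: [-0.0, -2.9, 6.4]
gripper_width: 0.302
grasp_force: 50.0
```

Run:
```python
from h import *
f=grab_frame("scene"); x0,y0,s=262,182,14
p=cv2.resize(f["pixels"][y0:y0+42,x0:x0+42,::-1],None,fx=s,fy=s,interpolation=cv2.INTER_CUBIC)
T=manip.sense()["tcp_pos"]; print(T, (proj(f,T-[0,0,.106])-[x0,y0]+.5)*s)
cv2.imwrite("pics/end.png",p)
```

```text
[0.53324697 0.1258324  0.24114805] [341.86715542 509.38414992]
```

View pics/end.png

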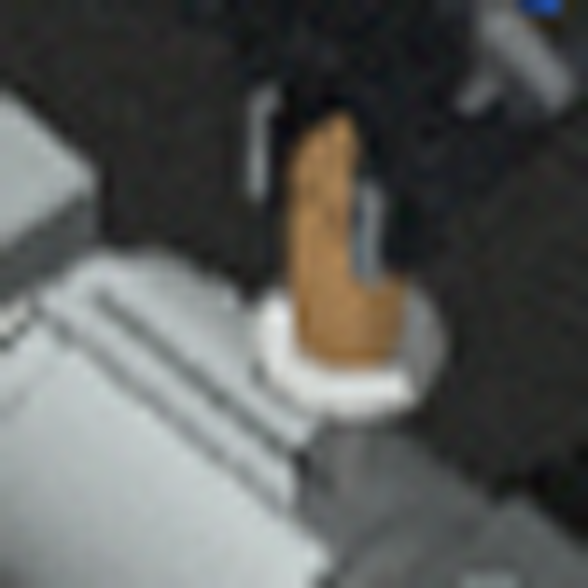

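The picture agrees: the drawn seam runs crop (100,292)→(344,497) and the tip is at its end, about (345,505). Lifting and returning to the stand.

{"name": "move_arm", "arguments": {
  "deltas": "0 0 -1 0 0 0 0.2; 0 0 -2.5 0 0 0 0.2; 0 0 -4 0 0 0 0.2; 0.5 3 -4 0 0 0 0.2; 1 6 -4 0 0 0 0.2; 1.5 9.5 -4 0 0 0 0.2; 2 13 -4 0 0 0 0.2; 2.7 16 -4 0 0 0 0.2; 2.7 16.9 -4 0 0 0 0.2; 2.7 16.9 -4 0 0 0 0.2"
}}

```text
time: 19.05
tcp_pos: [0.489, 0.2945, 0.279]
ee_rot: [0.151, -3.135, 0.0]
ft_force: [-0.7, -0.6, -1.3]
gripper_width: 0.305
grasp_force: 49.6
```

{"name": "move_arm", "arguments": {
  "deltas": "0 0 0 0 0 0 0.2; 0 0 0 0 0 0 0.2; 0 0 0 0 0 0 0.2"
}}

```text
time: 19.3
tcp_pos: [0.4906, 0.2909, 0.2804]
ee_rot: [0.144, -3.138, 0.0]
ft_force: [-1.0, -0.2, -2.4]
gripper_width: 0.298
grasp_force: 49.6
```

{"name": "move_arm", "arguments": {
  "deltas": "0 0.04 2 0 0 0 0.2; 0 0.04 4.5 0 0 0 0.2; 0 0.04 7 0 0 0 0.2; 0 0.04 9.5 0 0 0 0.2; 0 0.04 12 0 0 0 0.2; 0 0.04 13.5 0 0 0 0.2; 0 0.04 14.3 0 0 0 0.2; 0 0.04 14.3 0 0 0 0.2; 0 0.04 14.3 0 0 0 0.2"
}}

```text
time: 20.05
tcp_pos: [0.4909, 0.2919, 0.1381]
ee_rot: [-0.145, 3.137, 0.0]
ft_force: [-0.3, 0.0, -0.3]
gripper_width: 0.302
grasp_force: 49.6
```

{"name": "move_arm", "arguments": {
  "deltas": "0 0 0.1 0 0 0 0.2; 0 0 0.2 0 0 0 0.2; 0 0 0.2 0 0 0 0.2; 0 0 0.2 0 0 0 0.2"
}}

```text
time: 20.38
tcp_pos: [0.4905, 0.2924, 0.1359]
ee_rot: [-0.146, 3.137, 0.001]
ft_force: [0.6, 0.1, -1.3]
gripper_width: 0.302
grasp_force: 49.6
```

{"name": "move_arm", "arguments": {
  "deltas": "0 0 0.1 0 0 0 0.2; 0 0 0.2 0 0 0 0.2; 0 0 0.2 0 0 0 0.2; 0 0 0.2 0 0 0 0.2"
}}

```text
time: 20.72
tcp_pos: [0.4902, 0.2922, 0.1332]
ee_rot: [0.146, -3.138, 0.0]
ft_force: [0.4, -0.2, -2.1]
gripper_width: 0.304
grasp_force: 49.6
```

{"name": "move_arm", "arguments": {
  "deltas": "0 0 0.1 0 0 0 0.2; 0 0 0.2 0 0 0 0.2; 0 0 0.2 0 0 0 0.2; 0 0 0.2 0 0 0 0.2"
}}

```text
time: 21.05
tcp_pos: [0.4903, 0.2922, 0.1312]
ee_rot: [0.146, -3.138, 0.0]
ft_force: [-0.0, 0.0, -1.6]
gripper_width: 0.306
grasp_force: 49.6
```

{"name": "move_arm", "arguments": {
  "deltas": "0 0 0.05 0 0 0 0.2; 0 0 0.1 0 0 0 0.2; 0 0 0.1 0 0 0 0.2; 0 0 0.1 0 0 0 0.2"
}}

```text
time: 21.38
tcp_pos: [0.4906, 0.2924, 0.131]
ee_rot: [-0.146, 3.137, 0.001]
ft_force: [-0.6, -0.1, 3.9]
gripper_width: 0.303
grasp_force: 50.1
```

{"name": "move_arm", "arguments": {
  "deltas": "0 0 0 0 0 0 0.36; 0 0 0 0 0 0 0.4; 0 0 0 0 0 0 0.6; 0 0 0 0 0 0 0.9; 0 0 0 0 0 0 1; 0 0 0 0 0 0 1; 0 0 0 0 0 0 1; 0 0 0 0 0 0 1; 0 0 -1 0 0 0 1; 0 0 -2 0 0 0 1"
}}

```text
time: 22.22
tcp_pos: [0.4901, 0.292, 0.1507]
ee_rot: [0.146, -3.137, 0.001]
ft_force: [0.2, 0.5, -0.1]
gripper_width: 1.0
grasp_force: 0.0
```

{"name": "move_arm", "arguments": {
  "deltas": "0 0 -2 0 0 0 1; 0 0 -4 0 0 0 1; 0 0 -7 0 0 0 1; 0 0 -10 0 0 0 1; 0 0 -13 0 0 0 1; 5 0 -15 0 0 0 1; 9 0 -15 0 0 0 1; 12 0 -15 0 0 0 1; 12 0 -15 0 0 0 1; 12 0 -15 0 0 0 1"
}}

```text
time: 23.05
tcp_pos: [0.3696, 0.281, 0.3027]
ee_rot: [-0.15, 3.135, 0.005]
ft_force: [0.4, -0.4, 0.1]
gripper_width: 1.001
grasp_force: 0.0
```

Run:
```python
from h import *
for cam in ["scene","top"]:
    f=grab_frame(cam)
    for q in ["tailstock_back","housing_end","seam_start","seam_end","scraper","jar","brush"]:
        for r in tip_of(cam,q)[:2]:
            X=w(f,r["centre"]); print(cam,q,round(r["conf"],2),X.round(4),proj(f,X).round())
    if cam=="scene": save(f,"fin.png",(220,150,380,290),4)
```

```text
scene tailstock_back 0.93 [ 0.5563 -0.0621  0.1019] [249. 195.]
scene housing_end 0.86 [0.5295 0.1354 0.0817] [288. 228.]
scene seam_start 0.96 [0.5427 0.0387 0.1376] [269. 204.]
scene seam_end 0.63 [0.5302 0.1221 0.1374] [286. 216.]
scene scraper 0.69 [0.4878 0.2942 0.0878] [327. 251.]
scene scraper 0.65 [0.336  0.6222 0.0224] [427. 305.]
scene jar 0.88 [0.6827 0.3003 0.0007] [283. 296.]
top tailstock_back 0.64 [ 0.554  -0.0595  0.1007] [316. 209.]
top housing_end 0.91 [0.5313 0.135  0.0861] [254. 215.]
top seam_start 0.93 [0.5421 0.0356 0.135 ] [286. 210.]
top seam_end 0.95 [0.5369 0.1238 0.1328] [257. 211.]
top seam_end 0.57 [0.5273 0.1385 0.085 ] [253. 217.]
top scraper 0.73 [0.4897 0.2882 0.0856] [205. 227.]
top scraper 0.53 [ 0.3327 -0.0951  0.0254] [324. 282.]
top jar 0.77 [ 6.864e-01  3.048e-01 -3.000e-04] [206. 174.]
top brush 0.57 [ 0.6543 -0.4944  0.0076] [442. 189.]
top brush 0.43 [0.5361 0.1335 0.0864] [255. 214.]
```

View pics/fin.png

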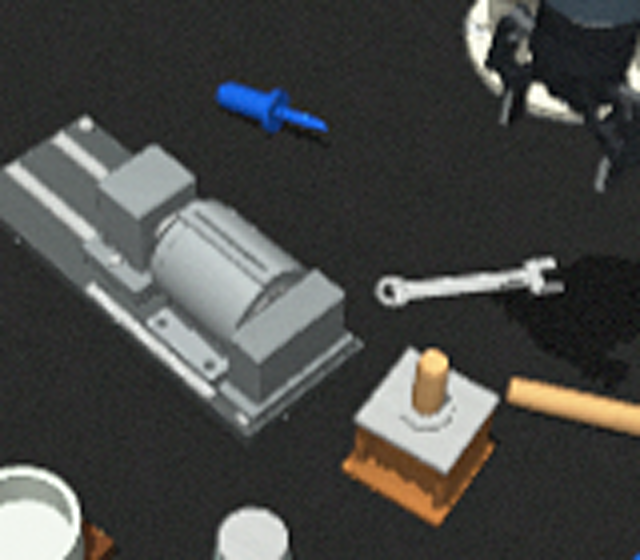

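The final picture shows the scraper upright in its stand at crop (430,385), the housing clamped between tailstock and headstock, the jar and brush unmoved, and the gripper clear of everything. Handing in.

```bash
python3 -c "
from station import manip
print(manip.job_done())"
```

```text
the job is handed in; nothing more can be done
None
```

I handed the job in at about 24 s: housing clamped, full seam drawn at about 36 mm/s and under 10 N, scraper back upright in its stand, jar and brush unmoved; no verdict was returned.

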